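# Index the rotary table to the next hole

### The arm

A 6-joint arm with a two-finger parallel gripper is mounted at the origin on the work surface. World frame = base frame: x ahead of the robot, y to its left, z up, the work surface at z = 0. Lengths are in mm, angles in rad, forces in N, time in s.
With the tool pointing down it reaches from about 375 to 825 mm from the base axis. Payload 5.5 kg.
Tool frame: the origin (TCP) lies on the centre line of the jaws, within the pads' length; the fingertips stand 14 mm ahead of it and the grasp point (between the pads) lies 5 mm behind it; x points along the fingers, z is the direction in which the jaws open and shut, and the axes are right-handed (so a half turn about x gives the same grasp; the last joint's range is limited). The gripper opens to 85 mm and grips with 20 to 120 N. Pads are 22 mm wide; open, the fingers measure 114 mm over their backs; the gripper's body (76 mm by 85 mm) begins 54 mm behind the grasp point. The pads swing forward as they close: fully open they stand 13 mm farther back than shut.
Start: joints at [-1.116, 0.314, -0.047, 1.21, 0, 1.571], TCP at [263.566, -539.006, 245.299] pointing down, gripper open.
Joint ranges: [-2.67, 2.67], [-0.69, 1.73], [-1.03, 1.25], [-2.08, 2.16], [-1.42, 1.45], [-3.14, 3.14]. Speed limits (rad/s): [2.39, 2.39, 3.01, 3.14, 3.14, 3.14].

### API

Orientations are given as a unit quaternion [w, x, y, z].
In Python, from rig import env gives the robot as it stands. The module is installed in compiled form; this text tells all that it offers.
- The arm moves only by the tool carry_out, never from a script. Its argument "commands" is one flat list of numbers, 7 for each row, row after row: the shift along the world's x, y, z as a fraction of full scale, then the turn, a rotation vector about the world's x, y, z as a fraction of full scale, then the gripper's target within -1 to 1 (fully open at 1, half-way at 0, shut at -1). A call has 1 to 10 rows; each row shifts and turns the pose as measured when the row begins; what a row does not reach is not made up. Full scale, the value 1, is 0.12 m for a shift and 60 degrees for a turn. A row lasts 1/12 s, in which the tool goes at most 41.7 mm and 7.16 degrees, less where a joint would pass 70% of its speed; a pose out of reach is approached as far as the arm can. A call with a number of a shift or a turn outside -1 to 1 is refused whole. A call with a gripper value outside its range is refused whole. The fingers move at their own pace and stop on an object; "newtons" is the grip in N (left out, the last holds). Time passes only in rows, so rows that do not move let the fingers close. It gives the time, the measured TCP pose, the force and the opening at its end, in the units of the state.
- env.observe(): the state, without advancing time (a new reading comes with each control period).
- env.snapshot(name): name is "side" or "top" or "wrist"; returns (picture, depth): 420x560x3 uint8, red, green, blue; 420x560 float32, mm along the optical axis (not along the pixel's ray), 0 where there is no reading.
- env.calibration(name): a dict with "fx", "fy", "cx", "cy" (pixels), "R" (3x3) and "t" (3): a world point X has camera coordinates R X + t. Camera axes: x right, y down, z forward; pixel columns grow to the right and rows downward; lengths in mm; the calibration is good to about 2 mm. A picture is of the moment at which its call begins: read the wrist's pose just before it. calibration takes no time and is no camera call; for the wrist camera it gives the pose at the moment of the call.
- env.sign_off(): hands the job in, once; it reports no verdict.
Trained networks look in the newest picture that a camera, given by its name, has taken for a name from the list of things; names that differ only in an ending like _2 or _b are one class to them, and where a whole thing is asked for, a point or a joint stands for the part that bears it (a point fixed in the world has none). Each returns a list of dicts, best first, with "score" (0 to 1); they miss things now and then, are a little off and sometimes report something else, mostly with a low value. They report only what shows in the picture. A call takes as long as a camera call.
- env.outline_of(camera, query): "pixels" (420x560 bool, what is visible of it) and "position" ([column, row] in pixels, amid what is visible of it).
- env.mark_of(camera, query): "position" ([column, row] in pixels: a listed point, or the origin of a listed thing).
The state is a dict: "time": time; "q": joint angles; "qd": joint speeds; "joint_efforts": joint torques, N m; "position": TCP position; "tool_rot": TCP orientation; "contact_force": force on the tool from outside, world axes, zero at the start; "moment": the same for the moment, N m; "width": finger opening in mm.
Only numpy, scipy, OpenCV 4.12 (cv2) and the standard library are available. Lean on these libraries where they do the work, as an engineer would, in place of code of your own. Each camera call takes 0.05 s, during which the arm holds its last target.

### The job

The hammer head clamped on the indexing table is ready for its next face. With a fingertip, press the black plunger button on the table's arm down so that the table comes free, and turn the table clockwise (seen from above) to the next hole only, where the plunger must spring fully back up and lock. Nothing needs gripping: leave the hammer, the tin and the handle blank where they are, and finish with the hand clear.

Things in the scene. Friction and masses are not known exactly. Their poses are not given: they have to be found in the camera images.
- dial (a joint): Angle of the turning table, rad, growing CLOCKWISE seen from above. About 0 at the start, locked in its first hole (play about 0.015 either way); holes are 0.785 rad (45 degrees) apart, so the next clockwise is at 0.785. About 0.3 N m of friction: it stays where it is left, and does not come back by itself once past a hole.
- plunger (a joint): How far the plunger is pressed, m: 0 fully up, 0.013 at its stop; spring 4 N at the start, 7 N at the stop. Up in a hole it locks the table; pressed 0.010 or more it frees it. Once the table is 0.15 rad or more off a hole the plunger may be let go: it rides under the ring at about 0.010 and springs up to 0 by itself in the next hole, which stops the table.
- button_top (a point): Centre of the flat top of the black round plunger button (diameter 32 mm, 10 mm thick) on the turning table's arm, 115 mm from the table's axis. It moves with the button: 95 mm above the bench when up, 82 mm pressed to the stop. The button is open above, towards the axis and outwards; two steel posts stand beside it along the turning direction.
- lead_post (a point): Inner face (the one towards the button) of the upright steel post on the clockwise side of the button, at the post's middle width, 110 mm above the bench. The face is 28 mm from the button's centre; the post is 10 mm thick, 34 mm long radially, top 118 mm above the bench. A like post stands on the other side, 56 mm between the two. A finger between the posts can push on this face to turn the table.
- dial_center (a point): The table's axis at its top face, 70 mm above the bench (steel disc, diameter 184 mm). On it an eight-sided hammer head, 50 mm across, up to 124 mm above the bench, in three dark jaws (up to 97 mm above the bench, out to 70 mm from the axis). Beneath, the fixed index ring, diameter 282 mm, top 51 mm above the bench, with eight dark holes joined by a narrow slot. Place and yaw vary.
- hammer: Loose hand hammer with a wooden handle lying on the bench. Leave alone.
- tin: Loose open steel tin, 72 mm across, 75 mm tall, standing on the bench; origin at the centre of its underside. Leave alone.
- handle_blank: Loose wooden handle blank, 130 x 30 x 24 mm, lying on the bench; origin at the centre of its underside. Leave alone.

How it is judged:
By the outcome, as a careful person would: the job done as asked, in the order asked, and still so for the second after the job is handed in, with the robot touching nothing.
It also fails if it takes over 40 s, if anything falls off the work surface, if the arm or the gripper's body presses on something with over 40 N, if the wrist force passes 120 N, or if a joint passes its speed limit or range.

## Working session

There is one attempt and no reset: what is moved stays moved. The work goes in short steps, Python scripts to look and compute and a tool call to move; the robot and the scene stay as the last step left them, time stands still between calls to the robot, and variables do not carry over. Pictures are saved under pics/ and viewed, and the job is handed in when it is done.

Besides the shell and the picture viewer there is one more tool, called after "Call:" as name(argument=value, ...) on one line, values as JSON. carry_out: Moves the arm, as the interface text tells. Shift numbers are shares of 0.12 m and turn numbers shares of 60 degrees, none past 1 either way. Its arguments: {"type":"object","properties":{"commands":{"type":"array","items":{"type":"number","minimum":-1,"maximum":1}},"newtons":{"type":"number"}},"required":["commands"]}

```bash
mkdir -p pics; cat > h.py <<'E'
import numpy as np,cv2
from rig import env
def ray(c,px,z):
    K=env.calibration(c);R=np.array(K["R"]);t=np.array(K["t"])
    d=R.T@np.array([(px[0]-K["cx"])/K["fx"],(px[1]-K["cy"])/K["fy"],1]);o=-R.T@t
    return o+d*(z-o[2])/d[2]
def save(c,n):
    p,d=env.snapshot(c);cv2.imwrite(f"pics/{n}.png",p[:,:,::-1]);return p,d
E
python3 - <<'E'
from h import *
print(env.observe())
for c in("top","side"):
    save(c,c+"1")
    for q,z in(("button_top",95),("lead_post",110),("dial_center",70)):
        for m in env.mark_of(c,q)[:2]: print(c,q,m["score"],np.round(m["position"],1),np.round(ray(c,m["position"],z),1))
E
```

```text
{'time': 0.0, 'q': array([-1.11601035e+00,  3.14206548e-01, -4.81180774e-02,  1.21021182e+00,
        1.11751731e-05,  1.57077280e+00]), 'qd': array([-1.09669090e-03,  1.35654654e-04,  2.19964914e-03, -2.08572129e-03,
        6.30800336e-04,  2.76255999e-05]), 'joint_efforts': array([ 6.61508202e-04, -5.39590430e+01,  3.39749336e+01,  1.90541876e-02,
       -1.36547055e-04,  1.09950602e-05]), 'position': array([ 263.30997589, -538.4894911 ,  244.42913811]), 'tool_rot': array([ 0.59933228,  0.37473144,  0.60037189, -0.3740732 ]), 'contact_force': array([-0.15634618, -0.09836983, -0.05448626]), 'moment': array([-0.02297614,  0.01041687, -0.00374596]), 'width': 85.52553055205354}
top button_top 0.57 [311.8 199.5] [606.2 -84.1  95. ]
top lead_post 0.83 [315.  206.2] [584.8 -93.  110. ]
top dial_center 0.65 [273.1 207.5] [583.9  28.7  70. ]
top dial_center 0.27 [403.1 198.3] [ 618.2 -352.9   70. ]
side button_top 0.48 [259.4 197. ] [598.4 -89.4  95. ]
side lead_post 0.87 [265.8 190.6] [ 582.7 -104.4  110. ]
side lead_post 0.39 [258.3 195. ] [597.5 -73.7 110. ]
side dial_center 0.67 [254.4 225.3] [585.2  23.   70. ]
```

```bash
python3 - <<'E'
import cv2
a=cv2.imread("pics/top1.png");b=cv2.imread("pics/side1.png")
cv2.imwrite("pics/t1z.png",cv2.resize(a[120:300,180:420],None,fx=3.3,fy=3.3,interpolation=2))
cv2.imwrite("pics/s1z.png",cv2.resize(b[130:310,160:400],None,fx=3.3,fy=3.3,interpolation=2))
E
```

```text
(no output)
```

View pics/top1.png

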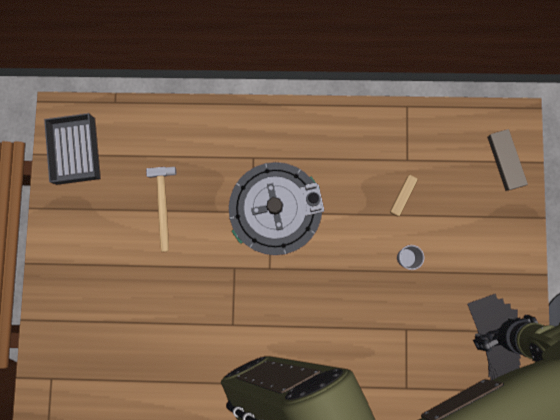

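View pics/t1z.png

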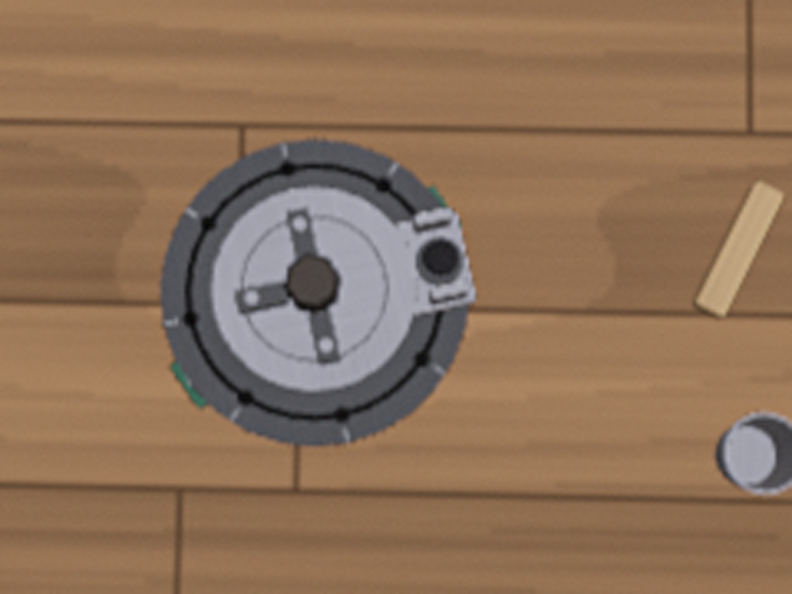

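View pics/s1z.png

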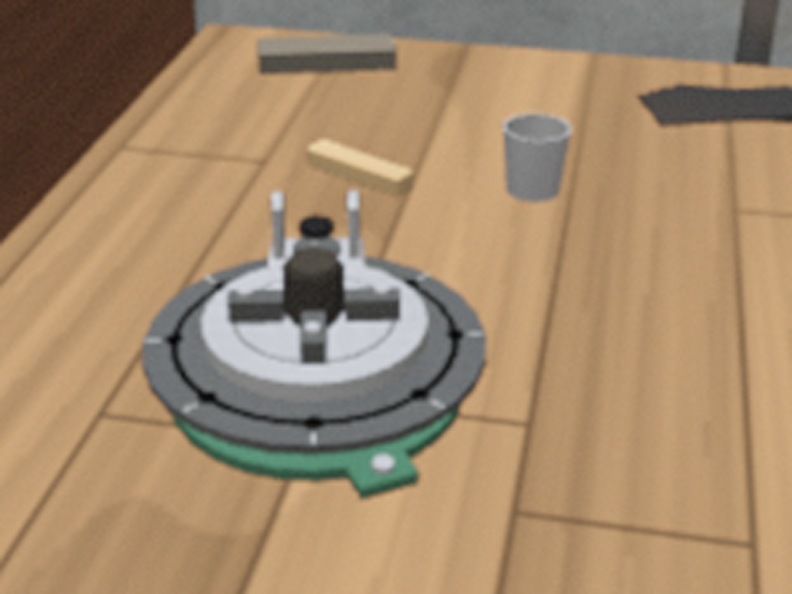

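View pics/side1.png

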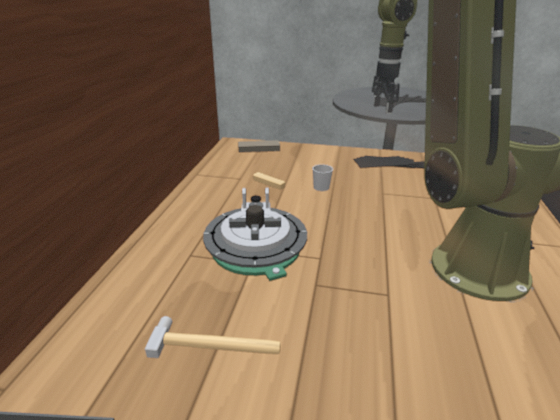

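The top view shows the table centre at px (273,207) and the button between its two posts at px (312,199). The side view agrees. From above, clockwise takes the button towards the robot (-x). Next I work out the hand orientation and the approach.

```bash
python3 - <<'E'
from h import *
from scipy.spatial.transform import Rotation as Ro
o=env.observe();q=o["tool_rot"];R=Ro.from_quat([q[1],q[2],q[3],q[0]]).as_matrix();print(R.round(3))
for c in("top","side"):
    K=env.calibration(c);Rc=np.array(K["R"]);t=np.array(K["t"]);print(c,(-Rc.T@t).round(0),K["fx"])
p,d=save("top","top2")
K=env.calibration("top");Rc=np.array(K["R"]);t=np.array(K["t"])
v,u=np.mgrid[130:280,200:350];z=d[v,u]
P=np.stack([(u-K["cx"])/K["fx"]*z,(v-K["cy"])/K["fy"]*z,z],-1)@np.eye(3)
W=(P-t)@Rc
W=W.reshape(-1,3)
ring=W[(W[:,2]>44)&(W[:,2]<58)];disc=W[(W[:,2]>64)&(W[:,2]<76)]
for n,a in(("ring",ring),("disc",disc)):
    (cx,cy),r=cv2.minEnclosingCircle(a[:,:2].astype(np.float32));print(n,len(a),cx,cy,r,a[:,:2].mean(0))
hd=W[W[:,2]>115];print(len(hd),hd.round(0).tolist()[:60])
bt=W[(W[:,2]>85)&(W[:,2]<112)&(W[:,1]<-50)];print(len(bt),bt.mean(0),bt.round(0).tolist()[:60])
for q in("button_top","dial"):
  for c in("top","side"):
    for m in env.outline_of(c,q)[:1]: print(q,c,m["score"],m["position"],m["pixels"].sum())
E
```

```text
[[-0.     0.898  0.439]
 [ 0.     0.439 -0.898]
 [-1.    -0.    -0.   ]]
top [ 397.  -31. 1530.] 498.7284594111036
side [351. 877. 639.] 391.07816513098436
ring 3270 587.1790771484375 23.410518646240234 140.8116455078125 [578.93339076  38.22676342]
disc 2475 596.425537109375 -1.6854051351547241 117.97467803955078 [588.3646184   11.03720084]
358 [[397.0, -31.0, 1530.0], [397.0, -31.0, 1530.0], [397.0, -31.0, 1530.0], [397.0, -31.0, 1530.0], [397.0, -31.0, 1530.0], [397.0, -31.0, 1530.0], [397.0, -31.0, 1530.0], [397.0, -31.0, 1530.0], [397.0, -31.0, 1530.0], [397.0, -31.0, 1530.0], [397.0, -31.0, 1530.0], [397.0, -31.0, 1530.0], [397.0, -31.0, 1530.0], [397.0, -31.0, 1530.0], [397.0, -31.0, 1530.0], [397.0, -31.0, 1530.0], [397.0, -31.0, 1530.0], [397.0, -31.0, 1530.0], [397.0, -31.0, 1530.0], [397.0, -31.0, 1530.0], [397.0, -31.0, 1530.0], [651.0, -80.0, 116.0], [650.0, -83.0, 120.0], [650.0, -86.0, 124.0], [650.0, -89.0, 123.0], [650.0, -91.0, 122.0], [651.0, -94.0, 119.0], [397.0, -31.0, 1530.0], [648.0, -69.0, 117.0], [648.0, -75.0, 116.0], [647.0, -77.0, 122.0], [648.0, -80.0, 11
[... 1470 characters left out ...]
], [623.0, -85.0, 92.0], [623.0, -87.0, 92.0], [621.0, -90.0, 103.0], [622.0, -93.0, 97.0], [622.0, -96.0, 99.0], [622.0, -99.0, 96.0], [619.0, -76.0, 99.0], [620.0, -79.0, 91.0], [620.0, -82.0, 90.0], [620.0, -85.0, 94.0], [619.0, -87.0, 96.0], [619.0, -90.0, 97.0], [619.0, -93.0, 97.0], [619.0, -96.0, 100.0], [621.0, -99.0, 86.0], [620.0, -102.0, 92.0], [616.0, -73.0, 98.0], [617.0, -76.0, 92.0], [616.0, -79.0, 96.0], [616.0, -82.0, 97.0], [616.0, -84.0, 95.0], [616.0, -87.0, 98.0], [617.0, -90.0, 93.0], [616.0, -93.0, 98.0], [616.0, -99.0, 98.0]]
button_top top 0.5 [311.1, 196.8] 63
button_top side 0.38 [260.4, 199.3] 61
dial top 0.78 [279.7, 202.9] 3473
dial side 0.97 [258.6, 226.3] 2736
```

Call:
carry_out(commands=[0.2,0.26,0.05,0,0,-0.023,-1,0.2,0.26,0.05,0,0,-0.023,-1,0.2,0.26,0.05,0,0,-0.023,-1,0.2,0.26,0.05,0,0,-0.023,-1,0.2,0.26,0.05,0,0,-0.023,-1,0.2,0.26,0.05,0,0,-0.023,-1,0.2,0.26,0.05,0,0,-0.023,-1,0.2,0.26,0.05,0,0,-0.023,-1,0.2,0.26,0.05,0,0,-0.023,-1,0.2,0.26,0,0,0,-0.023,-1], newtons=40)

```text
time: 1.48
position: [506.0, -219.1, 301.8]
tool_rot: [0.545, 0.451, 0.543, -0.452]
contact_force: [1.7, -0.8, -0.2]
width: -0.2
```

```bash
python3 - <<'E'
from h import *
o=env.observe();print(o)
save("wrist","w1")
for q,z in(("button_top",95),("lead_post",110),("dial_center",70)):
    for m in env.mark_of("wrist",q)[:2]: print(q,m["score"],np.round(m["position"],1),np.round(ray("wrist",m["position"],z),1))
E
```

```text
{'time': 1.4833, 'q': array([-4.07462410e-01,  2.03189632e-01, -6.29227025e-02,  1.30242074e+00,
       -1.94077993e-03,  2.54750672e+00]), 'qd': array([ 0.8862053 ,  0.1976213 ,  0.23278724,  0.02831992, -0.00136508,
        1.18171052]), 'joint_efforts': array([ -4.71701771, -49.8694396 ,  32.49739766,   0.69253469,
         0.08712877,  -1.23295002]), 'position': array([ 506.03857631, -219.08501666,  301.80181147]), 'tool_rot': array([ 0.54537257,  0.45080282,  0.54345125, -0.45167057]), 'contact_force': array([ 1.66948604, -0.84260223, -0.21985209]), 'moment': array([-0.11111115, -0.05193669,  0.04601531]), 'width': -0.16830658898781026}
button_top 0.95 [170.8  58.1] [609.6 -85.9  95. ]
lead_post 0.95 [165.2  86.7] [580.8 -90.4 110. ]
dial_center 0.6 [69.3 66. ] [580.4  22.4  70. ]
```

View pics/w1.png

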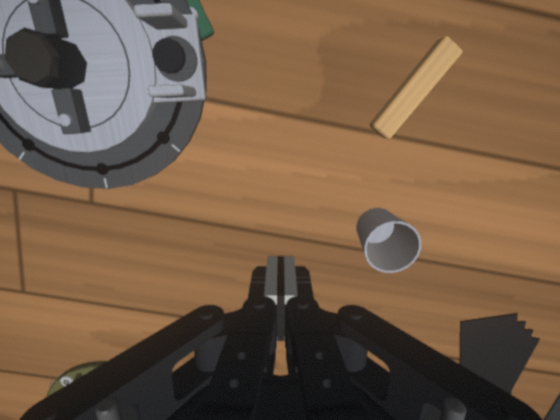

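Call:
carry_out(commands=[0.07,0.09,0,0,0,0.119,-1,0.07,0.09,0,0,0,0.119,-1,0.07,0.09,0,0,0,0.119,-1,0.07,0.09,0,0,0,0.119,-1,0.07,0.09,0,0,0,0.119,-1,0.07,0.09,0,0,0,0.119,-1,0.07,0.09,0,0,0,0.119,-1,0,0,0,0,0,0.119,-1,0,0,0,0,0,0.119,-1,0,0,0,0,0,0.119,-1])

```text
time: 2.52
position: [557.9, -155.7, 298.6]
tool_rot: [0.706, 0.043, 0.706, -0.048]
contact_force: [0.0, 0.9, -0.5]
width: -0.1
```

Call:
carry_out(commands=[0,0,0,0,0,0.119,-1,0,0,0,0,0,0.119,-1,0,0,0,0,0,0.119,-1,0,0,0,0,0,0.119,-1,0,0,0,0,0,0.119,-1,0,0,0,0,0,0.119,-1,0,0,0,0,0,0.119,-1,0,0,0,0,0,0.119,-1,0,0,0,0,0,0.119,-1,0,0,0,0,0,0.119,-1])

```text
time: 3.35
position: [548.1, -174.2, 297.0]
tool_rot: [0.598, -0.378, 0.6, 0.373]
contact_force: [-0.0, -0.0, -0.0]
width: -0.5
```

Call:
carry_out(commands=[0,0,0,0,0,0.119,-1,0,0,0,0,0,0.119,-1,0,0,0,0,0,0.119,-1,0,0,0,0,0,0.119,-1,0,0,0,0,0,0.119,-1,0,0,0,0,0,0,-1,0,0,0,0,0,0,-1])

```text
time: 3.93
position: [541.0, -186.7, 296.1]
tool_rot: [-0.455, 0.543, -0.457, -0.538]
contact_force: [-0.4, 0.9, 0.1]
width: -0.0
```

```bash
cat >> h.py <<'E'
from scipy.spatial.transform import Rotation as Ro
def st():
    o=env.observe();q=o["tool_rot"];R=Ro.from_quat([q[1],q[2],q[3],q[0]]).as_matrix()
    print("t",o["time"],"pos",o["position"].round(1),"F",o["contact_force"].round(1),"w",round(o["width"],1),"q",o["q"].round(2));print("x",R[:,0].round(3),"z",R[:,2].round(3),"yawz",np.degrees(np.arctan2(R[1,2],R[0,2])).round(1));return o,R
def marks(c):
    for q,z in(("button_top",95),("lead_post",110),("dial_center",70)):
        for m in env.mark_of(c,q)[:2]: print(c,q,m["score"],np.round(m["position"],1),np.round(ray(c,m["position"],z),1))
E
python3 - <<'E'
from h import *
st();save("wrist","w2");marks("wrist")
E
```

```text
t 3.9333 pos [ 541.  -186.7  296.1] F [-0.4  0.9  0.1] w -0.0 q [-0.33  0.24 -0.03  1.3  -0.01 -0.5 ]
x [ 0.004 -0.008 -1.   ] z [-0.169  0.986 -0.008] yawz 99.7
wrist button_top 0.94 [357.8 255.7] [611.8 -81.9  95. ]
wrist lead_post 0.89 [357.9 235.7] [581.2 -92.7 110. ]
wrist dial_center 0.8 [444.7 243.7] [588.4  30.1  70. ]
```

View pics/w2.png

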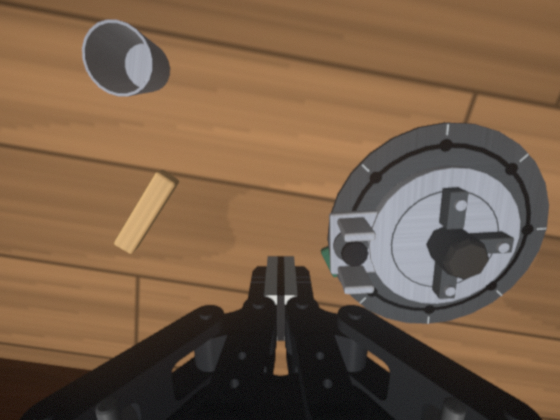

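Call:
carry_out(commands=[0.1,0.15,0,0,0,0.01,-1,0.1,0.15,0,0,0,0.01,-1,0.1,0.15,-0.1,0,0,0.01,-1,0.1,0.15,-0.1,0,0,0.01,-1,0.08,0.13,-0.1,0,0,0.01,-1,0.05,0.08,-0.1,0,0,0,-1,0,0,-0.1,0,0,0,-1,0,0,0,0,0,0,-1,0,0,0,0,0,0,-1])

```text
time: 4.88
position: [608.1, -84.5, 234.1]
tool_rot: [-0.443, 0.554, -0.445, -0.547]
contact_force: [0.5, -0.2, 0.2]
width: -0.1
```

```bash
python3 - <<'E'
from h import *
st();save("wrist","w3");marks("wrist")
save("side","s3");marks("side");save("top","t3")
E
```

```text
t 4.8833 pos [608.1 -84.5 234.1] F [ 0.5 -0.2  0.2] w -0.1 q [-0.13  0.34 -0.04  1.19 -0.01 -0.35]
x [ 0.006 -0.009 -1.   ] z [-0.213  0.977 -0.01 ] yawz 102.3
wrist button_top 0.87 [281. 203.] [611.  -83.8  95. ]
wrist lead_post 0.67 [276.4 177.2] [585.5 -93.5 110. ]
wrist dial_center 0.94 [398.6 194.6] [586.6  28.2  70. ]
wrist dial_center 0.63 [275.9 177.9] [596.  -92.8  70. ]
side button_top 0.4 [257.6 195.8] [605.3 -95.4  95. ]
side lead_post 0.97 [265.3 193.5] [580.1 -86.6 110. ]
side dial_center 0.55 [254.7 226.8] [582.5  30.   70. ]
```

View pics/w3.png

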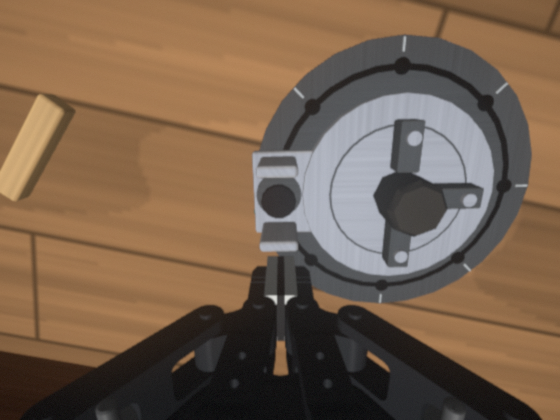

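```bash
python3 - <<'E'
from h import *
a=cv2.imread("pics/w3.png");cv2.imwrite("pics/w3z.png",cv2.resize(a[140:270,230:330],None,fx=4.6,fy=4.6,interpolation=2))
E
```

```text
(no output)
```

View pics/w3z.png

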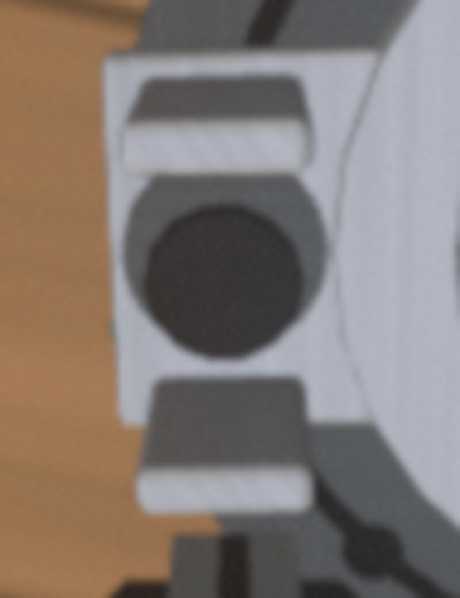

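```bash
python3 - <<'E'
from h import *
f=lambda x,y:(230+x/4.6,140+y/4.6)
a=ray("wrist",f(217,173),118);b=ray("wrist",f(227,469),118);print(a,b,(a+b)/2,np.linalg.norm(a-b))
c=ray("wrist",f(224,281),95);print(c)
for x,y in((147,281),(301,281),(224,206),(224,357)):print(ray("wrist",f(x,y),95)-c)
print(ray("wrist",f(103,52),64))
E
```

```text
[584.10147949 -92.90707697 118.        ] [639.51189368 -79.12799938 118.        ] [611.80668659 -86.01753817 118.        ] 57.09795950712624
[610.4604608  -86.32671662  95.        ]
[  3.27253607 -14.82758264   0.        ]
[-3.26873695 14.81036916  0.        ]
[-14.88063051  -3.20699437   0.        ]
[15.63209393  3.36894578  0.        ]
[ 576.62499032 -119.92135562   64.        ]
```

Call:
carry_out(commands=[-0.03,-0.02,-0.15,0,0,0,-1,-0.01,-0.01,-0.15,0,0,0,-1,0,0,-0.15,0,0,0,-1,0,0,-0.15,0,0,0,-1,0,0,-0.1,0,0,0,-1,0,0,-0.05,0,0,0,-1,0,0,0,0,0,0,-1,0,0,0,0,0,0,-1])

```text
time: 6.0
position: [605.0, -90.2, 145.3]
tool_rot: [-0.445, 0.556, -0.444, -0.544]
contact_force: [0.6, 0.2, -0.5]
width: 0.1
```

```bash
python3 - <<'E'
from h import *
st()
E
```

```text
t 6.0 pos [605.  -90.2 145.3] F [ 0.6  0.2 -0.5] w 0.1 q [-0.14  0.38 -0.19  0.99 -0.01 -0.36]
x [ 0.015 -0.01  -1.   ] z [-0.21   0.978 -0.013] yawz 102.1
```

Call:
carry_out(commands=[0,0.01,-0.1,0,0,0,-1,0,0.01,-0.1,0,0,0,-1,0,0,-0.05,0,0,0,-1,0,0,0,0,0,0,-1])

```text
time: 6.33
position: [607.1, -87.8, 115.4]
tool_rot: [-0.446, 0.558, -0.443, -0.542]
contact_force: [0.0, -0.0, 0.7]
width: 0.1
```

```bash
python3 - <<'E'
from h import *
st();save("wrist","w4");save("side","s4")
a=cv2.imread("pics/s4.png");b=cv2.imread("pics/w4.png")
cv2.imwrite("pics/z4.png",np.hstack([cv2.resize(a[160:270,190:330],(509,400),interpolation=2),cv2.resize(b[120:300,220:340],(267,400))]))
E
```

```text
t 6.3333 pos [607.1 -87.8 115.4] F [ 0.  -0.   0.7] w 0.1 q [-0.14  0.4  -0.23  0.92 -0.01 -0.35]
x [ 0.02 -0.01 -1.  ] z [-0.21   0.978 -0.014] yawz 102.1
```

View pics/z4.png

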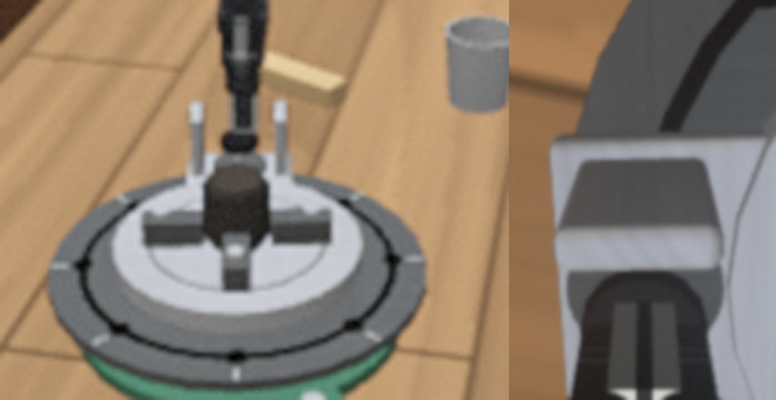

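Call:
carry_out(commands=[-0.02,-0.005,-0.03,0.01,0.02,0,-1,-0.01,0,-0.04,0,0,0,-1,0,0,-0.04,0,0,0,-1])

```text
time: 6.68
position: [604.9, -88.6, 104.7]
tool_rot: [-0.445, 0.55, -0.444, -0.55]
contact_force: [-2.5, 1.1, 4.4]
width: 0.3
```

```bash
python3 - <<'E'
from h import *
st()
E
```

```text
t 6.6833 pos [604.9 -88.6 104.7] F [-2.5  1.1  4.4] w 0.3 q [-0.15  0.42 -0.22  0.92  0.   -0.36]
x [ 0.001  0.001 -1.   ] z [-0.21   0.978  0.001] yawz 102.1
```

Call:
carry_out(commands=[0,0,-0.04,0,0,0,-1,0,0,-0.03,0,0,0,-1])

```text
time: 6.85
position: [604.9, -88.6, 96.2]
tool_rot: [0.445, -0.55, 0.444, 0.55]
contact_force: [-2.2, 0.9, 7.2]
width: 0.2
```

Call:
carry_out(commands=[0,0,-0.01,0,0,0,-1])

```text
time: 6.93
position: [605.6, -88.5, 96.0]
tool_rot: [-0.445, 0.55, -0.443, -0.55]
contact_force: [-3.9, 1.8, 17.9]
width: 0.2
```

Call:
carry_out(commands=[-0.04,-0.01,-0.002,0,0,0,-1,-0.04,-0.01,-0.002,0,0,0,-1])

```text
time: 7.1
position: [600.9, -89.5, 97.9]
tool_rot: [-0.448, 0.553, -0.44, -0.548]
contact_force: [2.1, 3.6, 6.9]
width: -0.1
```

Call:
carry_out(commands=[-0.04,-0.01,-0.002,0,0,-0.01,-1])

```text
time: 7.18
position: [598.5, -90.0, 98.9]
tool_rot: [-0.452, 0.552, -0.441, -0.545]
contact_force: [3.7, 3.2, 5.0]
width: 0.2
```

Call:
carry_out(commands=[0,0,-0.025,0,0,0,-1])

```text
time: 7.27
position: [599.1, -89.8, 97.2]
tool_rot: [-0.453, 0.552, -0.44, -0.544]
contact_force: [-3.8, -0.4, 5.5]
width: 0.0
```

Call:
carry_out(commands=[-0.04,-0.01,-0.015,0,0,0,-1,-0.04,-0.01,-0.015,0,0,0,-1])

```text
time: 7.43
position: [594.4, -90.7, 96.0]
tool_rot: [-0.456, 0.554, -0.437, -0.542]
contact_force: [1.7, 4.4, 12.7]
width: 0.0
```

```bash
python3 - <<'E'
from h import *
st()
save("side","s5");save("top","t5")
a=cv2.imread("pics/s5.png");b=cv2.imread("pics/t5.png")
cv2.imwrite("pics/z5.png",np.hstack([cv2.resize(a[160:270,190:330],(509,400),interpolation=2),cv2.resize(b[150:270,220:330],(290,400))]))
E
```

```text
t 7.4333 pos [594.4 -90.7  96. ] F [ 1.7  4.4 12.7] w 0.0 q [-0.16  0.39 -0.29  0.86  0.02 -0.36]
x [ 0.031  0.01  -0.999] z [-0.203  0.979  0.004] yawz 101.7
```

View pics/z5.png

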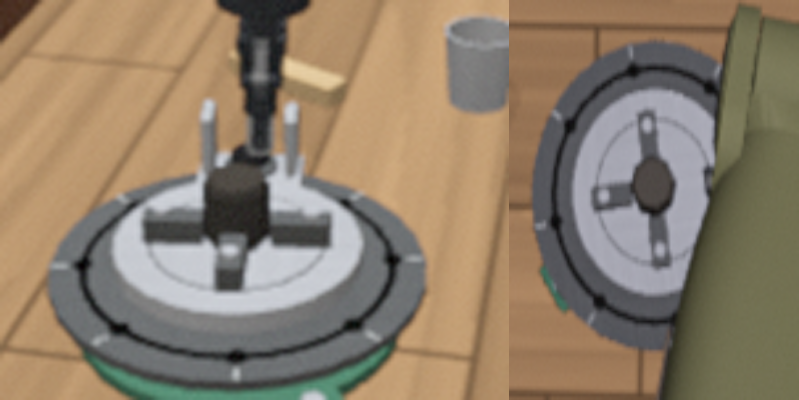

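Call:
carry_out(commands=[-0.05,-0.006,-0.012,-0.005,0.02,-0.02,-1,-0.05,-0.006,-0.012,-0.005,0.02,-0.02,-1,-0.05,-0.006,-0.012,0,0.01,-0.02,-1])

```text
time: 7.78
position: [584.4, -91.5, 96.6]
tool_rot: [0.463, -0.532, 0.464, 0.536]
contact_force: [3.3, 3.2, 6.3]
width: 0.2
```

```bash
python3 - <<'E'
from h import *
st()
save("side","s6");
a=cv2.imread("pics/s6.png")
cv2.imwrite("pics/z6.png",cv2.resize(a[160:270,190:330],(764,600),interpolation=2))
E
```

```text
t 7.7833 pos [584.4 -91.5  96.6] F [3.3 3.2 6.3] w 0.2 q [-0.16  0.4  -0.28  0.9   0.   -0.3 ]
x [-0.005  0.003 -1.   ] z [-0.14   0.99   0.003] yawz 98.0
```

View pics/z6.png

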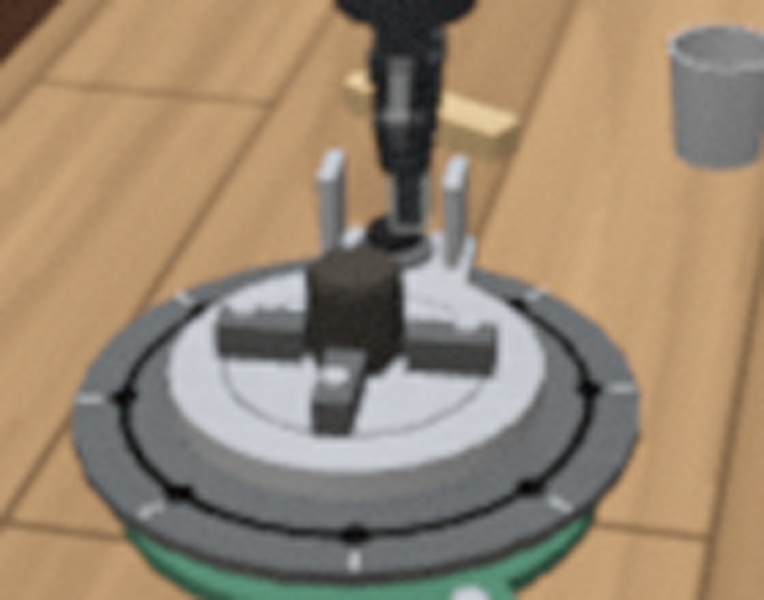

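```bash
python3 - <<'E'
from h import *
for q,z in(("button_top",84),("lead_post",110)):
    for m in env.mark_of("side",q)[:2]:
        w=ray("side",m["position"],z);print(q,m["score"],m["position"],w.round(1),np.degrees(np.arctan2(w[1]-25.5,w[0]-584.5)))
E
```

```text
button_top 0.51 [262.4, 196.5] [ 595.5 -113.8   84. ] -85.503620367455
lead_post 0.9 [272.0, 193.3] [561.5 -91.9 110. ] -101.06968079182211
```

Call:
carry_out(commands=[-0.05,0.003,-0.012,0,0.01,-0.03,-1,-0.05,0.003,-0.012,0,0.01,-0.03,-1,-0.05,0.006,-0.01,0,0.01,-0.03,-1,-0.03,0.006,-0.01,0,0.01,-0.03,-1])

```text
time: 8.27
position: [572.7, -90.6, 96.7]
tool_rot: [0.491, -0.496, 0.503, 0.51]
contact_force: [2.2, -1.4, 4.9]
width: 0.1
```

```bash
python3 - <<'E'
from h import *
st()
save("side","s7");
for q,z in(("button_top",84),("lead_post",110)):
    for m in env.mark_of("side",q)[:2]:
        w=ray("side",m["position"],z);print(q,m["score"],m["position"],w.round(1),np.degrees(np.arctan2(w[1]-25.5,w[0]-584.5)))
a=cv2.imread("pics/s7.png")
cv2.imwrite("pics/z7.png",cv2.resize(a[160:270,190:330],(764,600),interpolation=2))
E
```

```text
t 8.2667 pos [572.7 -90.6  96.7] F [ 2.2 -1.4  4.9] w 0.1 q [-0.16  0.4  -0.28  0.92 -0.   -0.17]
x [-0.025  0.002 -1.   ] z [-0.011  1.     0.002] yawz 90.6
button_top 0.58 [266.5, 199.7] [579.2 -97.3  84. ] -92.46719541864753
lead_post 0.88 [274.5, 192.5] [555.5 -98.1 110. ] -103.18696985295341
```

View pics/z7.png

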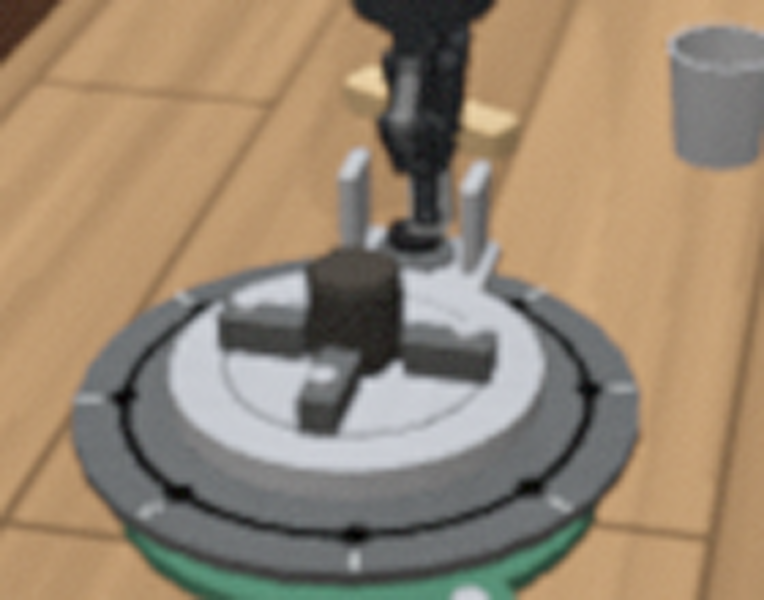

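Call:
carry_out(commands=[0,0,0.06,0,-0.015,0,-1,0,0,0.06,0,-0.01,0,-1,0,0,0.04,0,0,0,-1,0,0,0,0,0,0,-1])

```text
time: 8.75
position: [573.3, -90.9, 117.2]
tool_rot: [-0.498, 0.504, -0.495, -0.502]
contact_force: [-0.6, -0.7, -0.3]
width: -0.2
```

```bash
python3 - <<'E'
from h import *
st()
save("side","s8");
for q,z in(("button_top",85),("lead_post",110)):
    for m in env.mark_of("side",q)[:2]:
        w=ray("side",m["position"],z);print(q,m["score"],m["position"],w.round(1),np.degrees(np.arctan2(w[1]-25.5,w[0]-584.5)))
a=cv2.imread("pics/s8.png")
cv2.imwrite("pics/z8.png",cv2.resize(a[160:270,190:330],(764,600),interpolation=2))
E
```

```text
t 8.75 pos [573.3 -90.9 117.2] F [-0.6 -0.7 -0.3] w -0.2 q [-0.16  0.36 -0.29  0.92  0.   -0.17]
x [ 0.004  0.002 -1.   ] z [-0.012  1.     0.002] yawz 90.7
button_top 0.65 [267.8, 197.5] [ 578.  -109.4   85. ] -92.74704100042271
lead_post 0.77 [276.0, 195.2] [548. -83. 110.] -108.59231909763331
lead_post 0.72 [255.3, 225.2] [566.7  82.1 110. ] 107.48302662981754
```

View pics/z8.png

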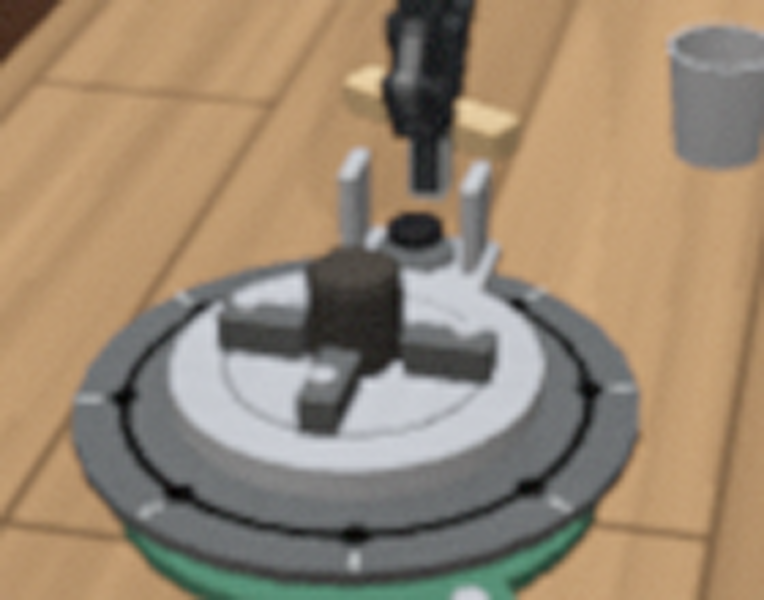

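Call:
carry_out(commands=[-0.045,0.008,-0.015,0,0.003,-0.03,-1,-0.045,0.01,-0.008,0,0.003,-0.03,-1,-0.045,0.012,0,0,0.003,-0.03,-1,-0.045,0.012,0,0,0.003,-0.03,-1,-0.045,0.014,0,0,0.003,-0.03,-1,-0.045,0.015,0,0,0.003,-0.03,-1])

```text
time: 9.4
position: [549.7, -85.6, 113.1]
tool_rot: [0.543, -0.453, 0.545, 0.45]
contact_force: [7.4, -2.9, -3.7]
width: 0.1
```

```bash
cat >> h.py <<'E'
def look(n):
    o,R=st();p=o["position"];print("finger ang",np.degrees(np.arctan2(p[1]-25.5,p[0]-584.5)),"rad",np.hypot(p[1]-25.5,p[0]-584.5))
    save("side",n)
    for q,z in(("button_top",85),("lead_post",110)):
        for m in env.mark_of("side",q)[:1]:
            w=ray("side",m["position"],z);print(q,m["score"],m["position"],w.round(1),np.degrees(np.arctan2(w[1]-25.5,w[0]-584.5)))
    a=cv2.imread(f"pics/{n}.png")
    cv2.imwrite(f"pics/{n}z.png",cv2.resize(a[160:270,190:330],(764,600),interpolation=2))
E
python3 -c "
from h import *
look('s9')"
```

```text
t 9.4 pos [549.7 -85.6 113.1] F [ 7.4 -2.9 -3.7] w 0.1 q [-0.15  0.32 -0.35  0.9  -0.    0.03]
x [-0.    -0.005 -1.   ] z [ 0.184  0.983 -0.005] yawz 79.4
finger ang -107.40934458079714 rad 116.45226044682191
button_top 0.38 [273.4, 199.8] [559.  -99.2  85. ] -101.56760143266774
lead_post 0.83 [281.1, 194.7] [534.4 -89.  110. ] -113.64071270616368
```

View pics/s9z.png

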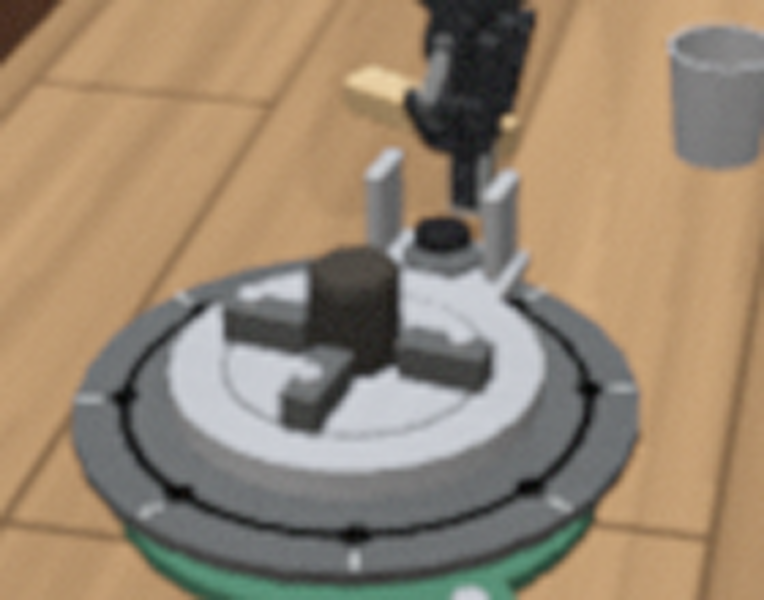

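Call:
carry_out(commands=[-0.043,0.015,0.008,0,0.002,-0.03,-1,-0.042,0.017,0.003,0,0.002,-0.03,-1,-0.041,0.019,0.003,0,0.002,-0.03,-1,-0.04,0.02,0.003,0,0.002,-0.03,-1,-0.039,0.021,0.003,0,0.002,-0.03,-1])

```text
time: 9.97
position: [531.8, -77.1, 115.0]
tool_rot: [0.576, -0.41, 0.58, 0.405]
contact_force: [5.3, -3.0, -5.3]
width: -0.0
```

```bash
python3 -c "
from h import *
look('s10')"
```

```text
t 9.9667 pos [531.8 -77.1 115. ] F [ 5.3 -3.  -5.3] w -0.0 q [-0.14  0.29 -0.4   0.89 -0.01  0.2 ]
x [-0.002 -0.009 -1.   ] z [ 0.337  0.942 -0.009] yawz 70.3
finger ang -117.16338346419492 rad 115.37196403041833
button_top 0.66 [323.6, 183.7] [ 426.1 -234.3   85. ] -121.36717132993651
lead_post 0.91 [285.8, 195.9] [520.  -84.8 110. ] -120.34209925552487
```

View pics/s10z.png

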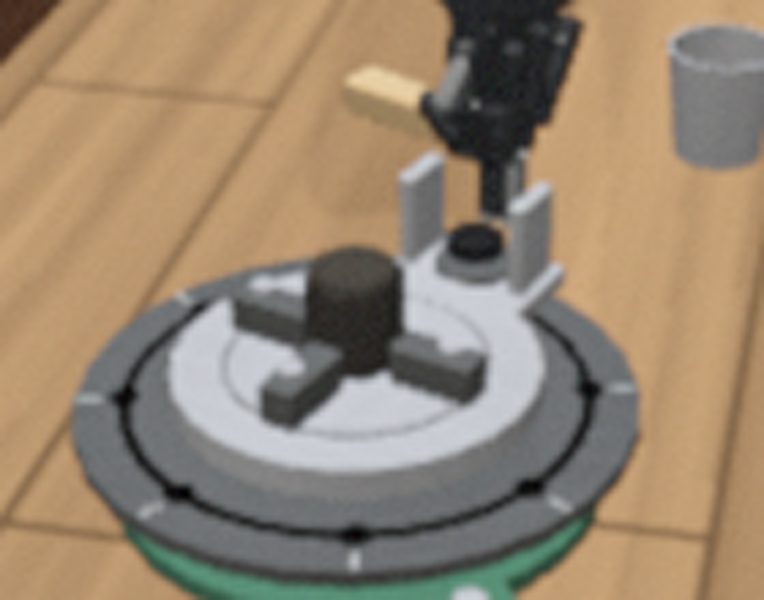

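Call:
carry_out(commands=[-0.039,0.021,0.003,0.004,0,-0.03,-1,-0.038,0.023,0.003,0.004,0,-0.03,-1,-0.037,0.025,0.003,0.002,0,-0.03,-1,-0.03,0.021,0.003,0,0,-0.03,-1])

```text
time: 10.45
position: [518.9, -69.0, 116.2]
tool_rot: [0.603, -0.372, 0.602, 0.369]
contact_force: [4.9, -4.4, -4.3]
width: 0.1
```

```bash
python3 -c "
from h import *
look('s11')"
```

```text
t 10.45 pos [518.9 -69.  116.2] F [ 4.9 -4.4 -4.3] w 0.1 q [-0.13  0.26 -0.43  0.88 -0.    0.34]
x [ 0.004 -0.003 -1.   ] z [ 0.451  0.892 -0.001] yawz 63.2
finger ang -124.79748028859888 rad 115.01826901843816
button_top 0.46 [282.9, 203.2] [528.1 -85.2  85. ] -116.99938040171968
lead_post 0.84 [293.0, 197.2] [498.7 -81.4 110. ] -128.73694210617484
```

View pics/s11z.png

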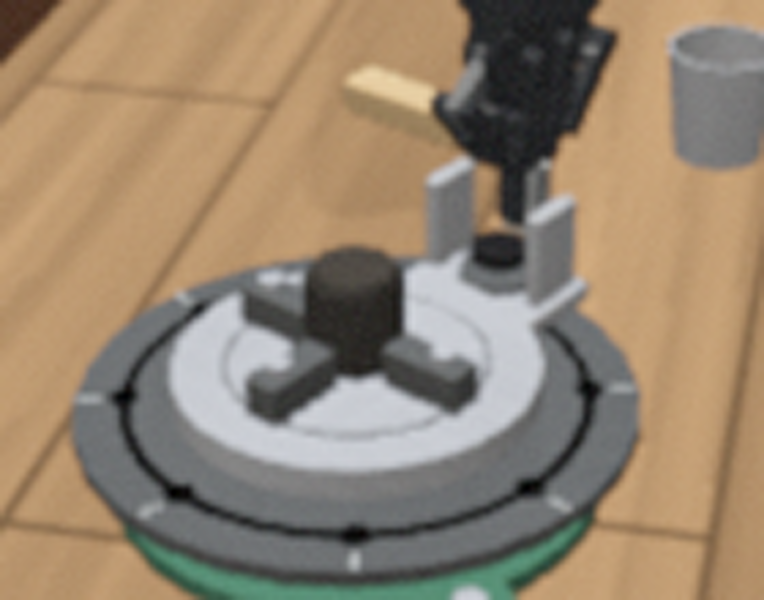

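Call:
carry_out(commands=[-0.026,0.019,0,0,0,-0.02,-1,-0.026,0.019,0,0,0,-0.02,-1,-0.025,0.019,0,0,0,-0.02,-1])

```text
time: 10.85
position: [509.8, -61.8, 116.3]
tool_rot: [0.614, -0.353, 0.613, 0.35]
contact_force: [8.7, -3.8, -4.0]
width: -0.2
```

Call:
carry_out(commands=[-0.025,0.019,0,0,0,-0.02,-1])

```text
time: 10.93
position: [509.3, -61.6, 116.6]
tool_rot: [0.619, -0.348, 0.616, 0.341]
contact_force: [15.2, -14.0, -13.5]
width: -0.0
```

Call:
carry_out(commands=[-0.024,0.019,0,0,0,-0.01,-1])

```text
time: 11.02
position: [509.3, -61.7, 116.9]
tool_rot: [0.621, -0.347, 0.618, 0.334]
contact_force: [12.2, -9.8, -10.8]
width: -0.1
```

```bash
python3 -c "
from h import *
look('s12')"
```

```text
t 11.0167 pos [509.3 -61.7 116.9] F [ 12.2  -9.8 -10.8] w -0.1 q [-0.11  0.23 -0.47  0.86 -0.01  0.45]
x [ 0.013 -0.014 -1.   ] z [ 0.536  0.844 -0.005] yawz 57.6
finger ang -130.77897052876875 rad 115.09648400359048
button_top 0.38 [285.5, 201.3] [522.8 -97.7  85. ] -116.58530089717205
lead_post 0.81 [294.9, 201.8] [489.2 -56.4 110. ] -139.32743217057597
```

View pics/s12z.png

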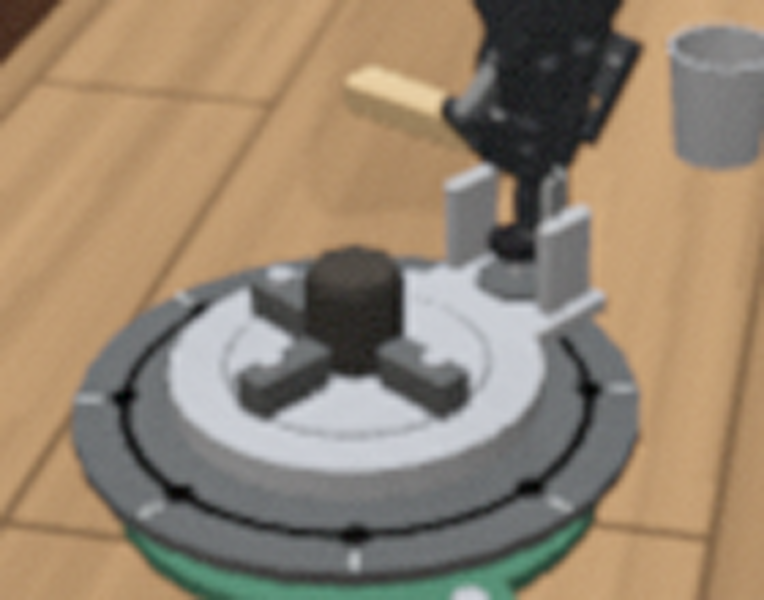

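The table has stopped against force and the button at px (285,201) has popped up. I'll back off the post and then lift.

Call:
carry_out(commands=[0.03,-0.023,0.01,0,0,0,-1,0.04,-0.03,0.01,0,0,0,-1,0,0,0.06,0,0,0,-1,0,0,0.15,0,0,0,-1,0,0,0.25,0,0,0,-1,0,0,0.25,0,0,0,-1,0,0,0.25,0,0,0,-1,-0.15,-0.2,0.2,0,0,0,-1,-0.15,-0.2,0,0,0,0,-1,-0.15,-0.2,0,0,0,0,-1])

```text
time: 12.0
position: [456.2, -135.8, 265.0]
tool_rot: [0.616, -0.345, 0.62, 0.342]
contact_force: [-0.5, -0.2, -1.0]
width: 0.3
```

Call:
carry_out(commands=[0,-0.25,0,0,0,0,-1,0,-0.25,0,0,0,0,-1,0,-0.25,0,0,0,0,-1,0,-0.2,0,0,0,0,-1,0,0,0,0,0,0,-1,0,0,0,0,0,0,-1])

```text
time: 12.5
position: [448.7, -254.9, 270.3]
tool_rot: [0.617, -0.343, 0.62, 0.342]
contact_force: [-0.5, 0.2, 0.5]
width: -0.1
```

```bash
python3 - <<'E'
from h import *
look("s13");save("top","t13");marks("top");marks("side")
p,d=save("side","s14")
for c in("side","top"):
  for q in("hammer","tin","handle_blank"):
    for m in env.outline_of(c,q)[:1]:print(c,q,m["score"],m["position"])
a=cv2.imread("pics/t13.png");b=cv2.imread("pics/s14.png")
cv2.imwrite("pics/z13.png",np.vstack([cv2.resize(a[150:270,210:350],(350,300),interpolation=2),cv2.resize(b[160:280,190:330],(350,300),interpolation=2)]))
E
```

```text
t 12.5 pos [ 448.7 -254.9  270.3] F [-0.5  0.2  0.5] w -0.1 q [-0.51  0.15 -0.2   1.22 -0.    0.05]
x [-0.003 -0.003 -1.   ] z [ 0.53   0.848 -0.004] yawz 58.0
finger ang -115.84001546834615 rad 311.50050004855336
button_top 0.44 [285.5, 201.6] [522.5 -96.   85. ] -117.03521538593394
lead_post 0.71 [292.6, 201.5] [495.7 -56.8 110. ] -137.19945994330692
top button_top 0.55 [308.1 228.5] [521.6 -74.7  95. ]
top lead_post 0.68 [299.5 238.3] [491.8 -50.2 110. ]
top dial_center 0.59 [278.2 207.3] [584.8  13.7  70. ]
side button_top 0.44 [285.5 201.6] [519.4 -78.4  95. ]
side lead_post 0.71 [292.6 201.5] [495.7 -56.8 110. ]
side dial_center 0.82 [254.6 219.3] [592.2  -6.7  70. ]
side tin 0.72 [323.0, 174.2]
side handle_blank 0.34 [260.4, 223.8]
top hammer 0.68 [159.9, 198.2]
top handle_blank 0.84 [403.8, 197.9]
```

View pics/z13.png

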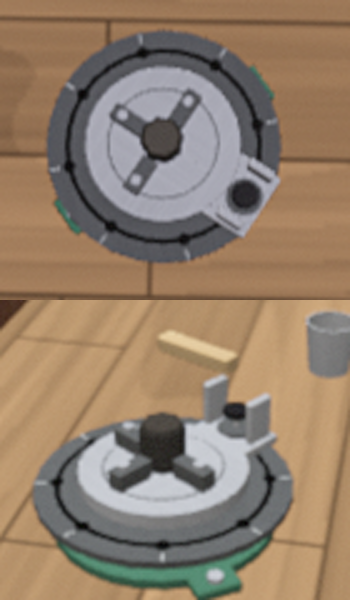

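View pics/t13.png

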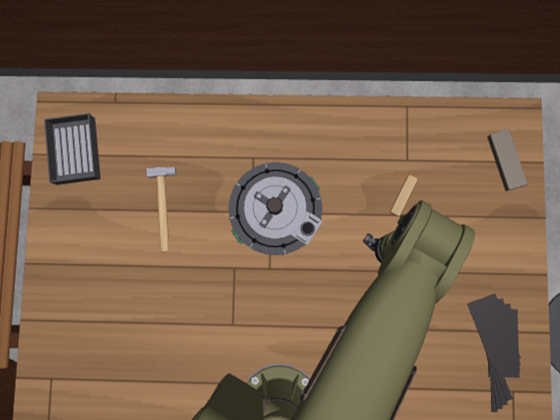

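```bash
python3 -c "
from h import *
print(env.sign_off())"
```

```text
the job is handed in; nothing more can be done
None
```

The table is turned one hole clockwise and locked, with the plunger back up. I handed the job in at about 12.8 s; the sign-off gives no verdict.

**What I did:** With the shut fingertips I pressed the button to its stop. I turned the table clockwise with the button held down, mostly by friction on it. Well past 0.15 rad I lifted the finger off and pushed on the lead post until the table stopped hard. Then I backed off the post, lifted and moved the hand clear.

**Last checks:**
- **Angle:** Taking the button up at 95 mm, the top view puts it at about (522, -75) and the side view at (519, -78). That is about 45° from where it started.
- **Plunger:** It looks fully up in the side view, and the table would not turn further under a push of about 20 N.
- **Hand and forces:** The hand touches nothing, and the contact force is about 0 N. The highest reading I saw was about 25 N.
- **Loose things:** The tin, hammer and handle blank look unmoved in the pictures. At the end the top-view network did not report the tin, because the arm hides it there, but the side view shows it in place. The side-view network did not report the hammer, but the top view shows it in place.

**Disagreements:** Some network points were off. The final table-centre marks (y 14 and -7) disagreed with the earlier ones (about 25), and one mid-push button mark was clearly false. I relied on the pictures and the finger's own position there.

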